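Reject a failed seedling strip into the wire basket

TASK

One seedling strip standing in the cream tray has failed: the one with the orange end and orange band. Take it out, lay it down flat on the green mat and let go of it, then take it again by its middle, lower it into the wire basket so that it lies flat on the bottom, let go of it there without letting it topple or fall, and finally press the yellow tally button to count it. Leave the two good strips standing in the tray as they are, and do not disturb the seed dish.

Things in the scene. Friction and masses are not known exactly. Their poses are not given: they have to be found in the camera images.
- failed_strip: THE STRIP TO REJECT: rigid black plastic seedling strip, 150 mm long, 40 mm deep (its x) by 48 mm wide (its y), a solid block to grip, about 0.18 kg; it starts standing on end in the tray. Origin at the centre of its lower end, z along its length to the upper end. Orange patch on its upper end, an orange band around it 50 mm above its lower end, brown plugs on its +x face.
- failed_strip_mid (a point): centre of the failed strip (75 mm from either end); axes as the strip's
- good_strip_a: a good strip, to be left alone: rigid black plastic seedling strip, 150 mm long, 40 mm deep (its x) by 48 mm wide (its y), a solid block to grip, about 0.18 kg; it starts standing on end in the tray. Origin at the centre of its lower end, z along its length to the upper end. Green patch on its upper end, grey plugs with green dots.
- good_strip_b: the other good strip, the same as good_strip_a
- strip_tray: fixed cream plastic tray, 300 mm (its x) by 100 mm (its y), 28 mm high, walls and two dividers 4 mm thick making three bays side by side along x (bay centres about 99 mm apart); inner floor 4 mm above the table; one strip stands loosely in each bay. Origin at the centre of its underside. Tray and basket may be on either side of the robot.
- mat: fixed green mat on the table in front of the robot, 160 mm (its x) by 200 mm (its y), 3 mm thick. Origin at the centre of its underside.
- basket: fixed wire reject basket, open on top, outside 210 mm (its x) by 140 mm (its y) by 60 mm high, walls and bottom 4 mm thick. Origin at the centre of its underside.
- tally (a joint): travel of the yellow tally button in m: 0 up, 0.006 fully down; springs back, about 4 N to press it fully
- tally_top (a point): centre of the top of the yellow round tally button (36 mm across, in a grey housing on the table); it is pressed straight down
- seed_dish: loose blue bowl, 80 mm across, 35 mm high, origin at the centre of its underside; bystander
Not all that is in view belongs to the job. What is shaped like the failed_strip but red is not meant.

How it is judged:
By the outcome, as a careful person would: the job done as asked, in the order asked, and still so for the second after the job is handed in, with the robot touching nothing.
It also fails if it takes over 58 s, if anything falls off the work surface, if the arm or the gripper's body presses on something with over 40 N, if the wrist force passes 120 N, or if a joint passes its speed limit or range.

ROBOT

A 6-joint arm with a two-finger parallel gripper is mounted at the origin on the work surface. World frame = base frame: x ahead of the robot, y to its left, z up, the work surface at z = 0. Lengths are in m, angles in degrees, forces in N, time in s.
With the tool pointing down it reaches from about 0.4 to 0.825 m from the base axis. Payload 7 kg.
Tool frame: the origin (TCP) lies between the finger pads, 19 mm behind the fingertips; this is the grasp point; z points along the fingers, x is the direction in which the jaws open and shut, and the axes are right-handed (so a half turn about z gives the same grasp; the last joint's range is limited). The gripper opens to 88 mm and grips with 3 to 60 N. Pads are 19 mm wide; open, the fingers measure 130 mm over their backs; the gripper's body (78 mm by 193 mm) begins 47 mm behind the grasp point.
Start: joints at [16.507, 20.546, 0.682, 0, -70.136, -16.507], TCP at [0.675, -0, 0.245] pointing down, gripper open.
Joint ranges: [-176.03, 176.03], [-82.01, 121.73], [-58.28, 71.71], [-173.87, 95.51], [-174.79, -0.11], [-173.66, 173.66]. Speed limits (degrees/s): [136.94, 136.94, 172.46, 180, 180, 180].

INTERFACE

Orientations are given as [roll, pitch, yaw] about the fixed x, y, z axes, in that order (R = Rz(yaw) Ry(pitch) Rx(roll)).
In Python, from plant import * gives the robot as it stands.
- The arm moves only by the shell command python3 -m handwheel 'ROWS' [OPENING]. ROWS is JSON, a list of rows, each a list of 2 entries, a list of its own where there are three numbers: the shift along the tool's x, y, z each as a share of 0.2 m, from -1 to 1, then the turn, a rotation vector about the tool's x, y, z each as a share of 360 degrees, from -1 to 1. In form: [[[tx, ty, tz], [ax, ay, az]], ...]. A call has 1 to 5 rows; each row is the pose to reach, as a shift and turn from the pose commanded when the call began, along the tool's axes at that moment, turning the shorter way round; what a row does not reach only later rows make up. A row lasts 1/12 s, in which the tool goes at most 41.7 mm and 7.16 degrees, less where a joint would pass 70% of its speed; a pose out of reach is approached as far as the arm can. A call with a number of a shift or a turn outside -1 to 1 is refused whole. A call with a gripper value outside its range is refused whole. OPENING is the closure, from -1 (fully open) to 1 (shut), set as the call begins (- or left out, the last holds). The fingers move at their own pace and stop on an object; the grip force is fixed at half the most. Time passes only in rows, so rows that repeat a pose let the fingers close. It gives the time, the measured TCP pose, the force and the opening at its end, in the units of the state.
- get_obs(): the state, without advancing time (a new reading comes with each control period).
- snapshot(name): name is "scene" or "side" or "wrist"; returns a dict with "color" (480x640x3 uint8, red, green, blue), "z_map" (480x640 float32, m along the optical axis (not along the pixel's ray), 0 where there is no reading), "intrinsics" (3x3 intrinsics, pixels), "rvec" (rotation vector, rad) and "tvec" (3), from world to camera coordinates, as OpenCV has them. Camera axes: x right, y down, z forward; pixel columns grow to the right and rows downward; lengths in m; the calibration is good to about 2 mm. A picture is of the moment at which its call begins.
- close_job(): hands the job in, once; it reports no verdict.
The state is a dict: "clock": time; "joint_pos": joint angles; "qvel": joint speeds; "tau": joint torques, N m; "tool_pos": TCP position; "orientation": TCP orientation; "force": force on the tool from outside, world axes, zero at the start; "moment": the same for the moment, N m; "opening": finger opening in m.
Only numpy, scipy, OpenCV 4.12 (cv2) and the standard library are available. Lean on these libraries where they do the work, as an engineer would, in place of code of your own. Each camera call takes 0.05 s, during which the arm holds its last target. There are 200 camera calls.

## Working session

There is one attempt and no reset: what is moved stays moved. The work goes in short steps, Python scripts to look and compute and a shell command to move; the robot and the scene stay as the last step left them, time stands still between calls to the robot, and variables do not carry over. Pictures are saved under pics/ and viewed, about 8 in all and at most 12, crops included, and the job is handed in when it is done.

```bash
mkdir -p pics; ls
cat > h.py <<'E'
from plant import *
import numpy as np, cv2, pickle
from scipy.spatial.transform import Rotation as R
def snap(n,f):
    s=snapshot(n); cv2.imwrite('pics/'+f+'.png',s['color'][:,:,::-1]); pickle.dump(s,open('pics/'+f+'.pkl','wb')); return s
def load(f): return pickle.load(open('pics/'+f+'.pkl','rb'))
def ray(s,u,v):
    Rm=cv2.Rodrigues(np.array(s['rvec'],float))[0]; t=np.array(s['tvec'],float).ravel()
    d=Rm.T@np.linalg.inv(s['intrinsics'])@np.array([u,v,1.]); return -Rm.T@t,d
def pt(s,u,v):  # by depth
    c,d=ray(s,u,v); z=s['z_map'][int(v),int(u)]; return np.round(c+d*z,4)
def onz(s,u,v,z):
    c,d=ray(s,u,v); return np.round(c+d*(z-c[2])/d[2],4)
def cloud(s):
    z=s['z_map']; v,u=np.mgrid[:480,:640]; K=np.linalg.inv(s['intrinsics'])
    P=(np.stack([u,v,np.ones_like(u)],-1)@K.T)*z[...,None]
    Rm=cv2.Rodrigues(np.array(s['rvec'],float))[0]; t=np.array(s['tvec'],float).ravel()
    return (P-t)@Rm
def st():
    o=get_obs(); print({k:np.round(o[k],4) for k in('clock','tool_pos','orientation','force','opening','joint_pos')}); return o
E
python3 - <<'E'
from h import *
snap('scene','a'); snap('side','b'); st()
E
```

```text
pics
{'clock': np.float64(0.1), 'tool_pos': array([ 0.6746, -0.    ,  0.2445]), 'orientation': array([-1.799902e+02, -8.750000e-02,  1.799941e+02]), 'force': array([ 0.8445, -0.4428,  0.1992]), 'opening': np.float64(0.0874), 'joint_pos': array([ 1.65062e+01,  2.05889e+01,  6.38800e-01, -1.65000e-02,
       -7.01366e+01, -1.65065e+01])}
```

View pics/a.png

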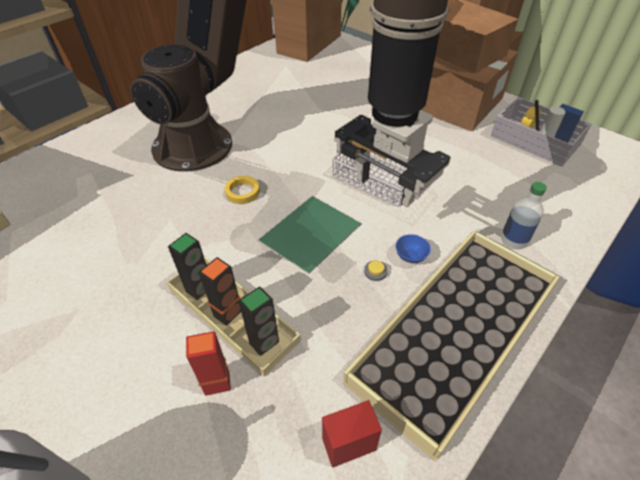

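View pics/b.png

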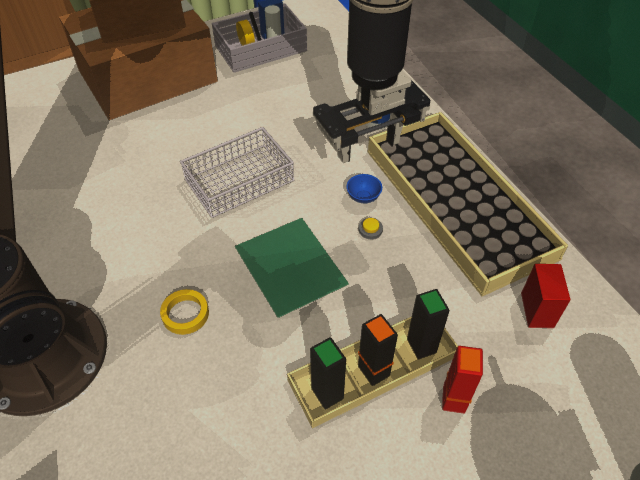

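The side view shows the failed strip's orange top at about (380,328), the good strips' tops at (327,355) and (431,302), and the basket centre near (238,172). The button is at (370,226), the dish at (364,187), and the mat corners at (301,219), (348,283), (278,316) and (236,247). There is also a red decoy strip at (463,380).

```bash
python3 - <<'E'
from h import *
for f in 'ab':
    s=load(f); P=cloud(s); hsv=cv2.cvtColor(s['color'],cv2.COLOR_RGB2HSV).astype(int); H,S,V=[hsv[...,i] for i in range(3)]
    z=P[...,2]; val=s['z_map']>0
    def rect(m,n,mn=20):
        k,l,stt,c=cv2.connectedComponentsWithStats(m.astype(np.uint8))
        for i in range(1,k):
            if stt[i,4]>=mn:
                q=P[l==i]; r=cv2.minAreaRect((q[:,:2]*1000).astype(np.float32)); print(f,n,stt[i,4],'px',c[i].round(),'mean',q.mean(0).round(4),'zr',np.percentile(z[l==i],[5,50,95]).round(3),'rect',np.round(r[0]),np.round(r[1]),round(r[2],1))
    rect(val&(S>150)&(H>5)&(H<15)&(z>.13)&(z<.18),'orange top')
    rect(val&(S>100)&(H>50)&(H<80)&(z>.13)&(z<.18),'green top')
    rect(val&(S>80)&(H>55)&(H<90)&(z<.02)&(abs(P[...,1])<.8)&(P[...,0]>.2),'mat',500)
    rect(val&(S>150)&(H>20)&(H<32)&(z>.015)&(z<.08)&(P[...,0]>.3),'yellow')
    rect(val&(S>150)&(H>105)&(H<125)&(z>.00)&(z<.06)&(P[...,0]>.3)&(P[...,0]<.9),'blue',100)
s=load('b')
for u,v,h in [(290,380,.028),(313,425,.028),(458,347,.028),(182,163,.06),(264,130,.06),(294,166,.06),(209,204,.06)]: print(u,v,onz(s,u,v,h),pt(s,u,v))
E
python3 -c "
import cv2
a=cv2.imread('pics/b.png')
t=cv2.resize(a[110:230,160:320],None,fx=5,fy=5,interpolation=2)
cv2.imwrite('pics/c1.png',t)
t=cv2.resize(a[280:430,275:475],None,fx=4,fy=4,interpolation=2)
cv2.imwrite('pics/c2.png',t)"
```

```text
a orange top 26 px [97. 10.] mean [-0.7226  0.1626  0.1575] zr [0.145 0.16  0.166] rect [-723.  163.] [15. 28.] 1.1
a orange top 298 px [214. 269.] mean [ 0.5292 -0.3046  0.1544] zr [0.153 0.154 0.156] rect [ 528. -304.] [34. 40.] 2.9
a orange top 415 px [200. 343.] mean [ 0.6287 -0.4139  0.1505] zr [0.149 0.151 0.152] rect [ 628. -415.] [39. 32.] 52.3
a green top 95 px [538. 187.] mean [0.8759 0.2794 0.1692] zr [0.162 0.17  0.171] rect [875. 281.] [24. 28.] 8.2
a green top 233 px [183. 243.] mean [ 0.4352 -0.3057  0.1547] zr [0.153 0.155 0.157] rect [ 435. -305.] [32. 39.] 7.1
a green top 325 px [255. 299.] mean [ 0.6337 -0.2999  0.1546] zr [0.153 0.155 0.156] rect [ 633. -300.] [38. 31.] 84.8
a mat 1636 px [322. 222.] mean [0.4978 0.0238 0.0031] zr [0.001 0.003 0.006] rect [497. -18.] [154. 193.] 2.7
a yellow 131 px [529. 119.] mean [0.7071 0.6836 0.0654] zr [0.05  0.066 0.079] rect [706. 687.] [26. 30.] 3.5
a yellow 85 px [250. 195.] mean [ 0.3067 -0.0396  0.0208] zr [0.016 0.021 0.024] rect [307. -39.] [62. 14.] 90.0
a yellow 120 px [376. 267.] mean [ 0.6905 -0.0146  0.0217] zr [
[... 1132 characters left out ...]
n [ 0.6853 -0.0163  0.0214] zr [0.017 0.022 0.025] rect [686. -15.] [37. 32.] 61.0
b yellow 89 px [203. 302.] mean [ 0.3039 -0.039   0.0217] zr [0.018 0.022 0.025] rect [305. -39.] [51.  9.] 89.3
b blue 724 px [364. 187.] mean [0.727  0.0862 0.0202] zr [0.004 0.02  0.036] rect [721.  76.] [82. 76.] 43.7
290 380 [ 0.3826 -0.2651  0.028 ] [ 0.3825 -0.2652  0.0283]
313 425 [ 0.3824 -0.3559  0.028 ] [ 0.3853 -0.3496  0.0104]
458 347 [ 0.6811 -0.3436  0.028 ] [ 0.6241 -0.3892  0.15  ]
182 163 [0.384  0.2982 0.06  ] [0.3841 0.2987 0.0595]
264 130 [0.5885 0.3159 0.06  ] [0.5871 0.3121 0.0635]
294 166 [0.6004 0.1783 0.06  ] [0.6228 0.2306 0.0039]
209 204 [0.3947 0.1572 0.06  ] [0.3976 0.1715 0.0443]
```

View pics/c1.png

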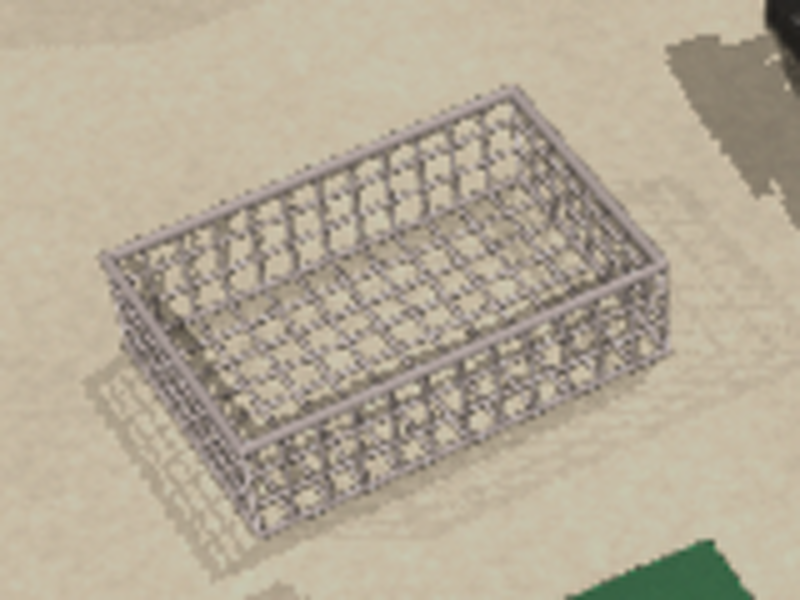

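View pics/c2.png

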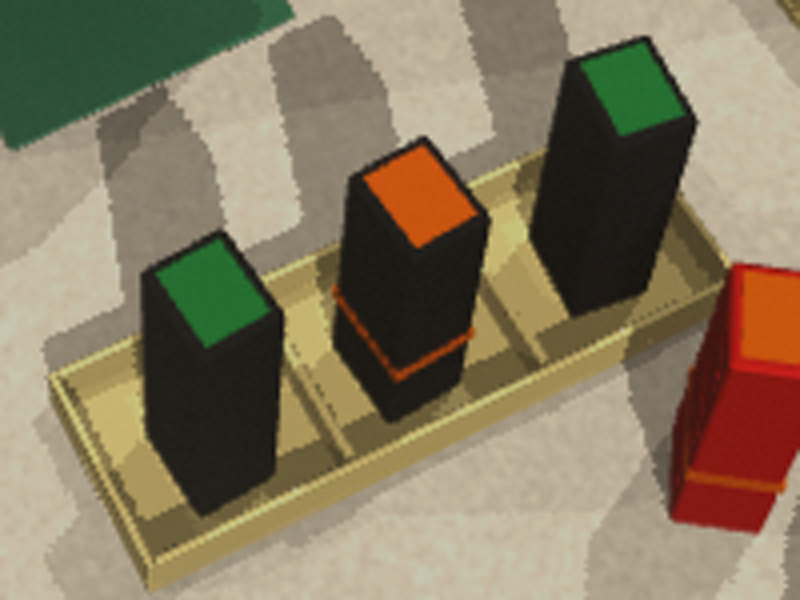

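The basket rim corners in the crop correspond to full-image pixels (182,162), (263,128), (293,162) and (210,200). The strips stand clear of each other, with the failed one in the middle bay. My plan is to grip across x with the tool tilted about 70° and coming in from +y, then swing −90° so the strip lies along y on the mat.

```bash
cat >> h.py <<'E'
def to(p,tilt,yaw):
    """row values for target TCP p; tool down with x=-x world, tilted about tool x, yawed (world z)"""
    o=get_obs(); Rc=R.from_euler('xyz',o['orientation'],degrees=True)
    Rt=R.from_euler('z',yaw,degrees=True)*R.from_euler('xyz',[180,0,180],degrees=True)*R.from_euler('x',tilt,degrees=True)
    d=Rc.inv().apply(np.array(p)-o['tool_pos']); w=(Rc.inv()*Rt).as_rotvec(degrees=True)
    print('->',p,tilt,yaw,'ROW',np.round(d/.2,3).tolist(),np.round(w/360,4).tolist(),'dist',round(float(np.linalg.norm(d)),3),'ang',np.round(w,1))
E
python3 - <<'E'
from h import *
to([.529,-.165,.136],70,3)
s=load('b')
c=[onz(s,u,v,.06) for u,v in [(181.6,161.6),(263.4,127.6),(293,161.6),(209.6,199.6)]]; print(c,np.mean(c,0))
print([onz(s,275+u/4,280+v/4,.028) for u,v in [(52,378),(150,580),(728,270)]])
E
```

```text
-> [0.529, -0.165, 0.136] 70 3 ROW [0.727, -0.825, 0.544] [0.1944, -0.0053, -0.0071] dist 0.245 ang [70.  -1.9 -2.6]
[array([0.3846, 0.3027, 0.06  ]), array([0.5906, 0.3241, 0.06  ]), array([0.6042, 0.1917, 0.06  ]), array([0.4001, 0.1683, 0.06  ])] [0.494875 0.2467   0.06    ]
[array([ 0.3839, -0.254 ,  0.028 ]), array([ 0.3817, -0.3555,  0.028 ]), array([ 0.6789, -0.3436,  0.028 ])]
```

```bash
python3 -m handwheel '[[[0.727,-0.825,0.544],[0.194,-0.005,-0.007]],[[0.727,-0.825,0.544],[0.194,-0.005,-0.007]],[[0.727,-0.825,0.544],[0.194,-0.005,-0.007]],[[0.727,-0.825,0.544],[0.194,-0.005,-0.007]],[[0.727,-0.825,0.544],[0.194,-0.005,-0.007]]]' -0.5
python3 - <<'E'
from h import *
st(); to([.529,-.165,.136],70,3)
E
```

```text
clock: 0.52
tool_pos: [0.5507, -0.1398, 0.1527]
orientation: [-144.0, 0.6, -178.3]
force: [2.0, -2.2, -0.5]
opening: 0.0664
{'clock': np.float64(0.5167), 'tool_pos': array([ 0.5507, -0.1398,  0.1527]), 'orientation': array([-144.0235,    0.5841, -178.3009]), 'force': array([ 1.9586, -2.2095, -0.4811]), 'opening': np.float64(0.0664), 'joint_pos': array([ 22.2746,  17.124 , -41.9972,  43.3405, -53.664 , -54.1566])}
-> [0.529, -0.165, 0.136] 70 3 ROW [0.113, -0.051, 0.139] [0.0945, -0.0019, -0.0035] dist 0.037 ang [34.  -0.7 -1.3]
```

```bash
python3 -m handwheel '[[[0.113,-0.051,0.139],[0.0945,-0.002,-0.0035]],[[0.113,-0.051,0.139],[0.0945,-0.002,-0.0035]],[[0.113,-0.051,0.139],[0.0945,-0.002,-0.0035]],[[0.113,-0.051,0.139],[0.0945,-0.002,-0.0035]],[[0.113,-0.051,0.139],[0.0945,-0.002,-0.0035]]]' -0.5
python3 - <<'E'
from h import *
st(); to([.529,-.165,.136],70,3)
E
```

```text
clock: 0.93
tool_pos: [0.5301, -0.1646, 0.1362]
orientation: [-109.8, -0.1, -177.0]
force: [-1.1, 0.2, -0.7]
opening: 0.0657
{'clock': np.float64(0.9333), 'tool_pos': array([ 0.5301, -0.1646,  0.1362]), 'orientation': array([-1.098140e+02, -8.410000e-02, -1.770348e+02]), 'force': array([-1.1494,  0.1642, -0.7205]), 'opening': np.float64(0.0657), 'joint_pos': array([ 27.62  ,  32.6115, -52.5968,  63.842 , -72.2441, -85.3395])}
-> [0.529, -0.165, 0.136] 70 3 ROW [0.006, 0.0, 0.002] [-0.0005, -0.0002, 0.0002] dist 0.001 ang [-0.2 -0.1  0.1]
```

Reachable. A wrist-camera look here refines the strip's position before I move in.

Run:
```python
from h import *
s=snap('wrist','w1'); P=cloud(s); z=P[...,2];val=s['z_map']>0
for nm,x0,x1 in [('mid',.48,.58),('left',.39,.48),('right',.585,.68)]:
    m=val&(z>.06)&(z<.14)&(P[...,0]>x0)&(P[...,0]<x1)&(P[...,1]<-.26)&(P[...,1]>-.30); q=P[m]
    if len(q)>50:
        print(nm,len(q),'x',np.percentile(q[:,0],[1,99]).round(4),'y',np.percentile(q[:,1],[5,50,95]).round(4),'fit',np.degrees(np.arctan(np.polyfit(q[:,0],q[:,1],1)[0])).round(2),'z',np.percentile(q[:,2],[1,99]).round(3))
for z in(.085,.095): to([.5285,-.304,z],70,2.5)
```

```text
mid 7031 x [0.5074 0.5472] y [-0.2827 -0.2806 -0.2789] fit 3.8 z [0.061 0.139]
left 7905 x [0.414  0.4545] y [-0.2943 -0.2817 -0.2799] fit -6.75 z [0.062 0.139]
right 8208 x [0.6129 0.6537] y [-0.2945 -0.2767 -0.2743] fit 10.97 z [0.061 0.139]
-> [0.5285, -0.304, 0.085] 70 2.5 ROW [0.042, -0.001, 0.738] [-0.0016, 0.001, 0.0015] dist 0.148 ang [-0.6  0.4  0.6]
-> [0.5285, -0.304, 0.095] 70 2.5 ROW [0.042, -0.048, 0.722] [-0.0016, 0.001, 0.0015] dist 0.145 ang [-0.6  0.4  0.6]
```

View pics/w1.png

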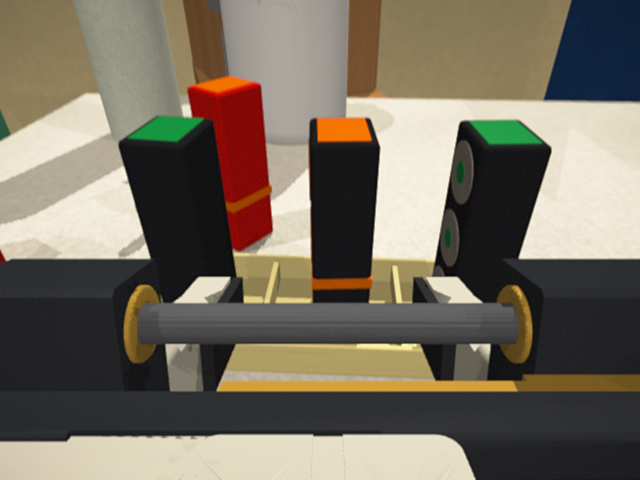

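Seen from the wrist, the orange-topped strip is centred at (343,200), between the two green-topped ones. Its face is at x 0.507–0.547, y −0.2806, so it is 40 mm wide as expected and centred at (0.5275, −0.3046). I'll stop about 9 mm short in y so the gripper body keeps clear of the right-hand good strip.

```bash
python3 -m handwheel '[[[0.047,0,0.15],[0,0,0]],[[0.047,0,0.33],[0,0,0]],[[0.047,0,0.5],[0,0,0]],[[0.047,0,0.62],[0,0,0]],[[0.047,0,0.69],[0,0,0]]]' -0.5
python3 -m handwheel '[[[0,0,0],[0,0,0]],[[0,0,0],[0,0,0]],[[0,0,0],[0,0,0]],[[0,0,0],[0,0,0]],[[0,0,0],[0,0,0]]]' 1
python3 -m handwheel '[[[0,0,0],[0,0,0]],[[0,0,0],[0,0,0]]]' 1
python3 - <<'E'
from h import *
st(); to([.5275,-.295,.16],70,3);to([.5275,-.295,.20],70,3)
E
```

```text
clock: 1.4
tool_pos: [0.5253, -0.2975, 0.0875]
orientation: [-110.3, -0.2, -177.4]
force: [0.9, -0.6, 0.5]
opening: 0.0657
clock: 1.82
tool_pos: [0.5273, -0.2939, 0.089]
orientation: [-110.2, -0.0, -177.1]
force: [-0.3, 0.4, 0.9]
opening: 0.0403
clock: 1.98
tool_pos: [0.5273, -0.2941, 0.089]
orientation: [-110.2, -0.1, -177.1]
force: [-0.5, 1.8, 3.4]
opening: 0.0403
{'clock': np.float64(1.9833), 'tool_pos': array([ 0.5273, -0.2941,  0.089 ]), 'orientation': array([-1.101762e+02, -5.030000e-02, -1.770927e+02]), 'force': array([-0.4605,  1.7643,  3.405 ]), 'opening': np.float64(0.0403), 'joint_pos': array([  5.0966,  35.6175, -58.054 ,  89.1449, -69.7256, -93.8578])}
-> [0.5275, -0.295, 0.16] 70 3 ROW [-0.001, -0.335, -0.118] [0.0005, -0.0003, 0.0] dist 0.071 ang [ 0.2 -0.1  0. ]
-> [0.5275, -0.295, 0.2] 70 3 ROW [-0.0, -0.522, -0.187] [0.0005, -0.0003, 0.0] dist 0.111 ang [ 0.2 -0.1  0. ]
```

```bash
python3 -m handwheel '[[[0,-0.04,-0.029],[0,0,0]],[[0,-0.085,-0.058],[0,0,0]],[[0,-0.085,-0.058],[0,0,0]]]' 1
python3 - <<'E'
from h import *
st()
E
```

```text
clock: 2.23
tool_pos: [0.5268, -0.2894, 0.1103]
orientation: [-110.2, 0.0, -177.2]
force: [0.9, 0.6, -1.4]
opening: 0.0399
{'clock': np.float64(2.2333), 'tool_pos': array([ 0.5268, -0.2894,  0.1103]), 'orientation': array([-1.102022e+02,  1.180000e-02, -1.771602e+02]), 'force': array([ 0.8909,  0.6253, -1.4199]), 'opening': np.float64(0.0399), 'joint_pos': array([  6.5192,  33.2721, -57.8883,  86.7519, -69.7277, -91.2471])}
```

```bash
python3 -m handwheel '[[[0,-0.16,-0.08],[0,0,0]],[[0,-0.32,-0.17],[0,0,0]],[[0,-0.483,-0.282],[0,0,0]],[[0,-0.483,-0.282],[0,0,0]]]' 1
python3 - <<'E'
from h import *
st(); to([.497,-.03,.16],-20,2.7); to([.497,-.12,.22],25,2.7)
snap('side','s2')
E
```

```text
clock: 2.57
tool_pos: [0.5271, -0.269, 0.2246]
orientation: [-110.2, 0.4, -177.1]
force: [1.9, 2.0, -2.2]
opening: 0.04
{'clock': np.float64(2.5667), 'tool_pos': array([ 0.5271, -0.269 ,  0.2246]), 'orientation': array([-110.2153,    0.3827, -177.1197]), 'force': array([ 1.9204,  1.9859, -2.1941]), 'opening': np.float64(0.04), 'joint_pos': array([ 12.8473,  21.8606, -54.8359,  75.719 , -72.5773, -76.6608])}
-> [0.497, -0.03, 0.16] -20 2.7 ROW [0.092, 0.718, -1.016] [-0.2494, 0.0013, 0.0] dist 0.249 ang [-89.8   0.5   0. ]
-> [0.497, -0.12, 0.22] 25 2.7 ROW [0.113, 0.281, -0.698] [-0.1244, 0.0011, -0.0005] dist 0.152 ang [-44.8   0.4  -0.2]
```

View pics/s2.png

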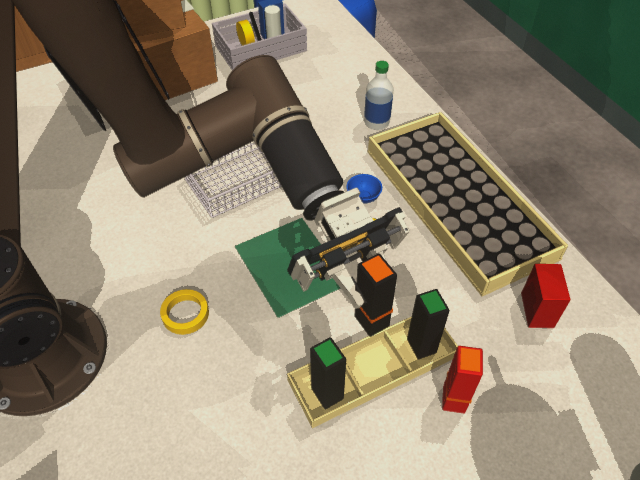

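The strip is held upright with its orange top at (378,268), clear of the tray. The good strips are still standing at (327,372) and (428,324). Next I rotate on the way to the mat.

```bash
python3 -m handwheel '[[[0.113,0.281,-0.698],[-0.124,0.001,0]],[[0.113,0.281,-0.698],[-0.124,0.001,0]],[[0.113,0.281,-0.698],[-0.124,0.001,0]],[[0.113,0.281,-0.698],[-0.124,0.001,0]],[[0.113,0.281,-0.698],[-0.124,0.001,0]]]' 1
python3 - <<'E'
from h import *
st(); to([.497,-.03,.15],-20,2.7)
E
```

```text
clock: 3.03
tool_pos: [0.4969, -0.116, 0.2141]
orientation: [-146.4, -0.1, -177.0]
force: [1.0, -0.8, -2.5]
opening: 0.0402
{'clock': np.float64(3.0333), 'tool_pos': array([ 0.4969, -0.116 ,  0.2141]), 'orientation': array([-1.464015e+02, -1.491000e-01, -1.770192e+02]), 'force': array([ 0.9958, -0.7829, -2.4677]), 'opening': np.float64(0.0402), 'joint_pos': array([ 28.2284,   8.0284, -41.3999,  34.662 , -61.4516, -47.7829])}
-> [0.497, -0.03, 0.15] -20 2.7 ROW [-0.024, 0.535, 0.029] [-0.1489, -0.0003, 0.0009] dist 0.107 ang [-53.6  -0.1   0.3]
```

```bash
python3 -m handwheel '[[[-0.024,0.535,0.029],[-0.149,0,0.001]],[[-0.024,0.535,0.029],[-0.149,0,0.001]],[[-0.024,0.535,0.029],[-0.149,0,0.001]],[[-0.024,0.535,0.029],[-0.149,0,0.001]],[[-0.024,0.535,0.029],[-0.149,0,0.001]]]' 1
python3 - <<'E'
from h import *
st(); to([.497,-.03,.09],-20,2.7)
E
```

```text
clock: 3.45
tool_pos: [0.4956, -0.0341, 0.1486]
orientation: [177.9, -0.2, -177.5]
force: [-1.9, -2.3, -2.3]
opening: 0.0403
{'clock': np.float64(3.45), 'tool_pos': array([ 0.4956, -0.0341,  0.1486]), 'orientation': array([ 177.9258,   -0.2254, -177.4776]), 'force': array([-1.8598, -2.291 , -2.3032]), 'opening': np.float64(0.0403), 'joint_pos': array([ 17.1414,   9.1793, -27.6907,  -2.5896, -52.8525, -13.0641])}
-> [0.497, -0.03, 0.09] -20 2.7 ROW [-0.009, 0.01, 0.294] [-0.0498, -0.0005, -0.0006] dist 0.059 ang [-17.9  -0.2  -0.2]
```

```bash
python3 -m handwheel '[[[-0.009,0.01,0.29],[-0.05,0,0]],[[-0.009,0.01,0.29],[-0.05,0,0]],[[-0.009,0.01,0.29],[-0.05,0,0]],[[-0.009,0.01,0.29],[-0.05,0,0]],[[-0.009,0.01,0.29],[-0.05,0,0]]]' 1
python3 - <<'E'
from h import *
s=snap('side','s3'); st(); to([.497,-.03,.045],-20,2.7)
P=cloud(s); hsv=cv2.cvtColor(s['color'],cv2.COLOR_RGB2HSV).astype(int)
m=(s['z_map']>0)&(hsv[...,1]>150)&(hsv[...,0]>5)&(hsv[...,0]<15)&(P[...,0]>.4)&(P[...,0]<.6)&(abs(P[...,1]+.02)<.15)&(P[...,2]>.03)
print(m.sum(),P[m].mean(0),P[m].min(0),P[m].max(0))
d=(s['z_map']>0)&(hsv[...,2]<70)&(P[...,0]>.46)&(P[...,0]<.53)&(P[...,1]<.07)&(P[...,1]>.02)&(P[...,2]>.02); q=P[d]
print(len(q),q.min(0),q.max(0))
cv2.imwrite('pics/s3c.png',cv2.resize(s['color'][170:350,190:430,::-1],None,fx=3,fy=3))
E
```

```text
clock: 3.87
tool_pos: [0.4971, -0.0341, 0.0901]
orientation: [160.3, -0.4, -177.9]
force: [0.6, -0.2, -2.1]
opening: 0.04
{'clock': np.float64(3.9167), 'tool_pos': array([ 0.4972, -0.0332,  0.0908]), 'orientation': array([ 160.3634,   -0.3429, -177.8074]), 'force': array([-0.2176, -0.2366, -3.0437]), 'opening': np.float64(0.0397), 'joint_pos': array([  2.4321,  17.1079, -20.4208, -24.1516, -55.2242,  14.0918])}
-> [0.497, -0.03, 0.045] -20 2.7 ROW [-0.001, -0.062, 0.221] [-0.001, -0.0004, -0.0016] dist 0.046 ang [-0.4 -0.2 -0.6]
207 [ 0.49839385 -0.09576998  0.0824431 ] [ 0.47334555 -0.1032676   0.05521768] [0.51538561 0.00410524 0.1763575 ]
107 [0.47273858 0.02301441 0.09122192] [0.50306759 0.05064501 0.1057349 ]
```

View pics/s3c.png

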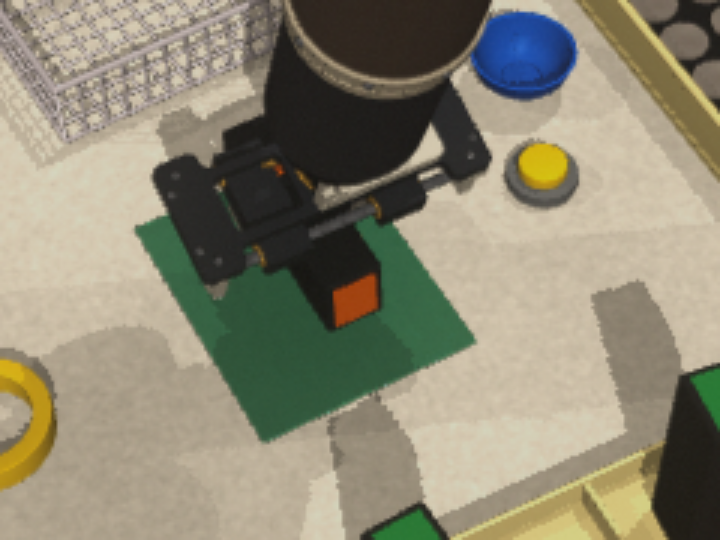

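The strip is held level over the mat, with its orange end at crop (356,298) facing −y. The depths agree: top face about 0.105 m, end-patch centre about 0.08 m. Lowering now.

```bash
python3 -m handwheel '[[[0,-0.03,0.08],[0,0,0]],[[0,-0.06,0.16],[0,0,0]],[[0,-0.076,0.21],[0,0,0]],[[0,-0.085,0.233],[0,0,0]],[[0,-0.085,0.233],[0,0,0]]]' 1
python3 -m handwheel '[[[0,-0.002,0.006],[0,0,0]],[[0,-0.004,0.011],[0,0,0]],[[0,-0.006,0.016],[0,0,0]],[[0,-0.006,0.016],[0,0,0]]]' 1
python3 - <<'E'
from h import *
st()
E
```

```text
clock: 4.33
tool_pos: [0.4967, -0.0313, 0.0413]
orientation: [160.3, -0.3, -177.5]
force: [-0.4, 0.2, -2.8]
opening: 0.0402
clock: 4.67
tool_pos: [0.4979, -0.0322, 0.0391]
orientation: [160.2, -0.1, -177.6]
force: [0.5, 0.1, -0.3]
opening: 0.04
{'clock': np.float64(4.6667), 'tool_pos': array([ 0.4979, -0.0322,  0.0391]), 'orientation': array([ 1.602373e+02, -1.397000e-01, -1.776401e+02]), 'force': array([ 0.5304,  0.1028, -0.3307]), 'opening': np.float64(0.04), 'joint_pos': array([  2.1038,  21.5192, -22.0842, -26.3005, -49.7379,  17.9868])}
```

```bash
python3 -m handwheel '[[[0,-0.002,0.004],[0,0,0]],[[0,-0.003,0.008],[0,0,0]],[[0,-0.003,0.008],[0,0,0]],[[0,-0.003,0.008],[0,0,0]]]' 1
python3 - <<'E'
from h import *
st()
E
```

```text
clock: 5.0
tool_pos: [0.4985, -0.0323, 0.0383]
orientation: [160.2, -0.1, -177.6]
force: [-0.6, -0.2, 9.9]
opening: 0.04
{'clock': np.float64(5.0), 'tool_pos': array([ 0.4985, -0.0323,  0.0383]), 'orientation': array([ 1.602198e+02, -7.200000e-02, -1.776491e+02]), 'force': array([-0.5803, -0.2208,  9.9229]), 'opening': np.float64(0.04), 'joint_pos': array([  2.0659,  21.6126, -22.0623, -26.3711, -49.628 ,  18.1066])}
```

```bash
python3 -m handwheel '[[[0,0,0],[0,0,0]],[[0,0,0],[0,0,0]],[[0,0,0],[0,0,0]],[[0,0,0],[0,0,0]]]' -0.5
python3 -m handwheel '[[[0,0,-0.15],[0,0,0]],[[0,0,-0.33],[0,0,0]],[[0,0,-0.5],[0,0,0]],[[0,0,-0.5],[0.05,0,0]],[[0,0,-0.5],[0.055,0,0]]]' -0.5
python3 - <<'E'
from h import *
s=snap('side','s4'); snap('scene','s5'); st()
for f in('s4','s5'):
    s=load(f);P=cloud(s); hsv=cv2.cvtColor(s['color'],cv2.COLOR_RGB2HSV).astype(int)
    m=(s['z_map']>0)&(P[...,0]>.45)&(P[...,0]<.55)&(P[...,1]>-.13)&(P[...,1]<.09)&(P[...,2]>.045)&(P[...,2]<.057)&(hsv[...,2]<80)
    q=P[m]; 
    if len(q)>30: print(f,len(q),q.mean(0),np.percentile(q,[1,99],axis=0).round(4),cv2.minAreaRect((q[:,:2]*1000).astype(np.float32)), np.percentile(q[:,2],[5,50,95]))
cv2.imwrite('pics/s4c.png',np.vstack([cv2.resize(load(f)['color'][y:y+150,x:x+300,::-1],None,fx=2,fy=2) for f,x,y in (('s4',180,190),('s5',180,150))]))
E
```

```text
clock: 5.33
tool_pos: [0.4975, -0.0323, 0.0368]
orientation: [160.2, -0.2, -177.7]
force: [0.3, -0.0, 0.3]
opening: 0.0608
clock: 5.75
tool_pos: [0.5023, -0.0696, 0.1338]
orientation: [174.8, 0.2, -178.1]
force: [-0.9, -1.0, -2.1]
opening: 0.0656
{'clock': np.float64(5.85), 'tool_pos': array([ 0.499 , -0.0643,  0.1317]), 'orientation': array([ 1.748601e+02, -1.182000e-01, -1.774547e+02]), 'force': array([-0.4889,  0.6005,  0.54  ]), 'opening': np.float64(0.0655), 'joint_pos': array([ 11.0395,  11.3623, -26.0903,  -6.4711, -52.0808,  -4.5408])}
s4 671 [ 0.49924291 -0.06019254  0.05055059] [[ 0.4788 -0.0986  0.0458]
 [ 0.5184  0.0125  0.0545]] ((497.5191345214844, -25.897132873535156), (41.282169342041016, 147.83303833007812), 1.8610270023345947) [0.04698419 0.05056582 0.05364719]
s5 557 [ 0.50634775 -0.04310452  0.05055305] [[ 0.4832 -0.0961  0.0458]
 [ 0.5226  0.0479  0.0537]] ((501.4305419921875, -23.785484313964844), (41.20841979980469, 145.9512176513672), 2.193777561187744) [0.04782295 0.05065789 0.05294812]
```

View pics/s4c.png

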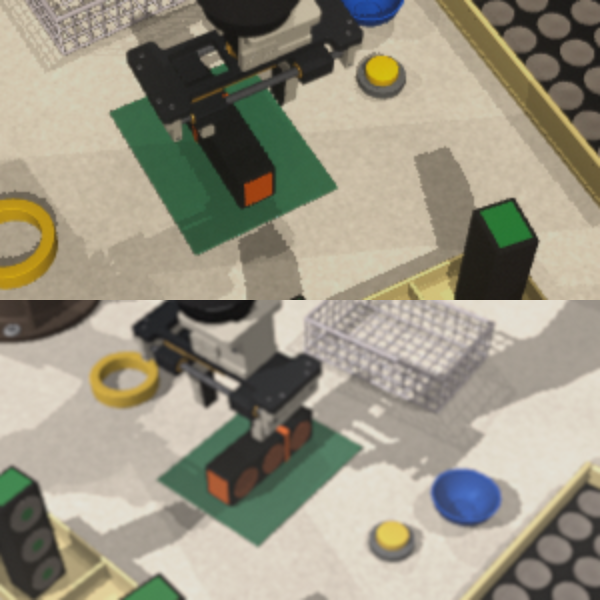

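The strip lies flat and free on the mat: top face at 0.0506 m (expected 0.051), centre near (0.499, −0.024), yaw about 2°. Now I regrip it at the middle with the tool vertical.

Run:
```python
from h import *
to([.499,-.0235,.10],0,2.2)
```

```text
-> [0.499, -0.0235, 0.1] 0 2.2 ROW [-0.01, 0.189, 0.176] [0.0143, -0.0004, 0.0009] dist 0.052 ang [ 5.1 -0.1  0.3]
```

```bash
python3 -m handwheel '[[[-0.01,0.12,0.08],[0.0143,0,0.001]],[[-0.01,0.189,0.176],[0.0143,0,0.001]],[[-0.01,0.189,0.176],[0.0143,0,0.001]],[[-0.01,0.189,0.176],[0.0143,0,0.001]]]' -0.5
python3 - <<'E'
from h import *
st();to([.499,-.0235,.035],0,2.2)
E
```

```text
clock: 6.18
tool_pos: [0.4984, -0.0244, 0.0984]
orientation: [179.7, -0.4, -177.9]
force: [-0.2, -0.4, 0.4]
opening: 0.0658
{'clock': np.float64(6.1833), 'tool_pos': array([ 0.4984, -0.0244,  0.0984]), 'orientation': array([ 179.6855,   -0.3986, -177.8707]), 'force': array([-0.1697, -0.3541,  0.4087]), 'opening': np.float64(0.0658), 'joint_pos': array([ 19.48  ,  12.9941, -31.6863,  -0.5864, -45.6078, -16.9405])}
-> [0.499, -0.0235, 0.035] 0 2.2 ROW [-0.005, 0.002, 0.317] [0.0009, -0.0011, -0.0002] dist 0.063 ang [ 0.3 -0.4 -0.1]
```

```bash
python3 -m handwheel '[[[0,0.002,0.12],[0,0,0]],[[0,0.002,0.22],[0,0,0]],[[0,0.002,0.29],[0,0,0]],[[0,0.002,0.317],[0,0,0]],[[0,0.002,0.317],[0,0,0]]]' -0.5
python3 -m handwheel '[[[0,0,0],[0,0,0]],[[0,0,0],[0,0,0]],[[0,0,0],[0,0,0]],[[0,0,0],[0,0,0]],[[0,0,0],[0,0,0]]]' 1
python3 -m handwheel '[[[0,0,0],[0,0,0]],[[0,0,-0.12],[0,0,0]],[[0,0,-0.32],[0,0,0]],[[0,0,-0.5],[0,0,0]],[[0,0,-0.65],[0,0,0]]]' 1
python3 - <<'E'
from h import *
st();to([.495,.247,.165],0,96);to([.495,.247,.165],0,-84)
E
```

```text
clock: 6.6
tool_pos: [0.4987, -0.0251, 0.0352]
orientation: [179.7, -0.3, -178.1]
force: [0.4, 0.0, -0.7]
opening: 0.0656
clock: 7.02
tool_pos: [0.4991, -0.0243, 0.0367]
orientation: [179.7, -0.2, -178.0]
force: [-2.0, 0.3, 4.5]
opening: 0.0399
clock: 7.43
tool_pos: [0.4998, -0.0249, 0.1685]
orientation: [179.7, -0.2, -178.0]
force: [0.9, 0.6, -1.8]
opening: 0.0401
{'clock': np.float64(7.4333), 'tool_pos': array([ 0.4998, -0.0249,  0.1685]), 'orientation': array([ 1.796903e+02, -1.572000e-01, -1.779911e+02]), 'force': array([ 0.923 ,  0.5835, -1.8032]), 'opening': np.float64(0.0401), 'joint_pos': array([ 19.42  ,   8.0508, -26.9069,  -0.4176, -55.1004, -17.1724])}
-> [0.495, 0.247, 0.165] 0 96 ROW [-0.024, 1.359, 0.025] [0.001, 0.0004, -0.2611] dist 0.272 ang [  0.4   0.1 -94. ]
-> [0.495, 0.247, 0.165] 0 -84 ROW [-0.024, 1.359, 0.025] [0.0004, -0.001, 0.2389] dist 0.272 ang [ 0.1 -0.4 86. ]
```

```bash
python3 -m handwheel '[[[0,0.15,0],[0,0,-0.261]],[[0,0.3,0],[0,0,-0.261]],[[0,0.45,0],[0,0,-0.261]],[[0,0.6,0],[0,0,-0.261]],[[0,0.75,0],[0,0,-0.261]]]' 1
python3 - <<'E'
from h import *
st();to([.495,.247,.165],0,96)
E
```

```text
clock: 7.85
tool_pos: [0.4939, 0.1263, 0.1669]
orientation: [179.6, 0.0, -141.9]
force: [0.9, 1.0, -2.2]
opening: 0.0399
{'clock': np.float64(7.85), 'tool_pos': array([0.4939, 0.1263, 0.1669]), 'orientation': array([ 1.796078e+02,  1.110000e-02, -1.418658e+02]), 'force': array([ 0.9046,  0.957 , -2.191 ]), 'opening': np.float64(0.0399), 'joint_pos': array([ 36.1436,   9.0078, -25.9359,  -0.4786, -55.0598,   2.2648])}
-> [0.495, 0.247, 0.165] 0 96 ROW [-0.377, 0.471, 0.013] [0.001, 0.0006, -0.1607] dist 0.121 ang [  0.4   0.2 -57.9]
```

```bash
python3 -m handwheel '[[[-0.377,0.471,0.013],[0.001,0.001,-0.161]],[[-0.377,0.471,0.013],[0.001,0.001,-0.161]],[[-0.377,0.471,0.013],[0.001,0.001,-0.161]],[[-0.377,0.471,0.013],[0.001,0.001,-0.161]],[[-0.377,0.471,0.013],[0.001,0.001,-0.161]]]' 1
python3 - <<'E'
from h import *
st();to([.495,.247,.165],0,96)
E
```

```text
clock: 8.27
tool_pos: [0.4957, 0.2478, 0.1641]
orientation: [179.8, -0.1, -105.9]
force: [0.5, -0.6, -2.2]
opening: 0.0395
{'clock': np.float64(8.2667), 'tool_pos': array([0.4957, 0.2478, 0.1641]), 'orientation': array([ 1.797987e+02, -9.790000e-02, -1.058627e+02]), 'force': array([ 0.47  , -0.5773, -2.1738]), 'opening': np.float64(0.0395), 'joint_pos': array([ 46.7179,  13.2827, -20.902 ,  -0.1611, -55.995 ,  27.5095])}
-> [0.495, 0.247, 0.165] 0 96 ROW [0.005, 0.002, -0.004] [0.0006, -0.0002, -0.0607] dist 0.001 ang [  0.2  -0.1 -21.9]
```

```bash
python3 -m handwheel '[[[0.004,0.002,0],[0,0,-0.0607]],[[0.004,0.002,0],[0,0,-0.0607]],[[0.004,0.002,0],[0,0,-0.0607]],[[0.004,0.002,0],[0,0,-0.0607]],[[0.004,0.002,0],[0,0,-0.0607]]]' 1
python3 - <<'E'
from h import *
s=snap('side','s6'); snap('scene','s7'); st();to([.495,.247,.037],0,96)
cv2.imwrite('pics/s6c.png',np.vstack([cv2.resize(load(f)['color'][y:y+150,x:x+300,::-1],None,fx=2,fy=2) for f,x,y in (('s6',100,90),('s7',250,90))]))
for f in('s6','s7'):
    s=load(f);P=cloud(s);hsv=cv2.cvtColor(s['color'],cv2.COLOR_RGB2HSV).astype(int)
    v=(s['z_map']>0)&(P[...,0]>.35)&(P[...,0]<.65)&(P[...,1]>.14)&(P[...,1]<.36)
    m=v&(P[...,2]>.05)&(P[...,2]<.07);q=P[m];print(f,'rim',len(q),cv2.minAreaRect((q[:,:2]*1000).astype(np.float32)))
    m=v&(P[...,2]>.11)&(P[...,2]<.185)&(hsv[...,1]>130)&(hsv[...,0]>3)&(hsv[...,0]<15);q=P[m];print('orange',len(q),q.mean(0) if len(q) else '')
E
```

```text
clock: 8.68
tool_pos: [0.4954, 0.2449, 0.1646]
orientation: [179.8, -0.0, -84.7]
force: [-0.1, 0.1, -2.3]
opening: 0.04
{'clock': np.float64(8.7833), 'tool_pos': array([0.4956, 0.2449, 0.1648]), 'orientation': array([ 1.79814e+02, -9.00000e-04, -8.47650e+01]), 'force': array([ 0.3066,  0.8433, -2.2939]), 'opening': np.float64(0.0399), 'joint_pos': array([ 46.5124,  13.0939, -21.0715,  -0.1473, -55.9751,  48.8051])}
-> [0.495, 0.247, 0.037] 0 96 ROW [-0.011, -0.0, 0.639] [0.0005, 0.0, -0.0021] dist 0.128 ang [ 0.2  0.  -0.8]
s6 rim 585 ((492.798583984375, 249.10922241210938), (212.57044982910156, 146.3624267578125), 5.649956226348877)
orange 135 [0.47003797 0.22944436 0.16501629]
s7 rim 485 ((496.50067138671875, 250.7818603515625), (213.62535095214844, 145.61257934570312), 6.453193664550781)
orange 86 [0.53666389 0.23748413 0.15607646]
```

View pics/s6c.png

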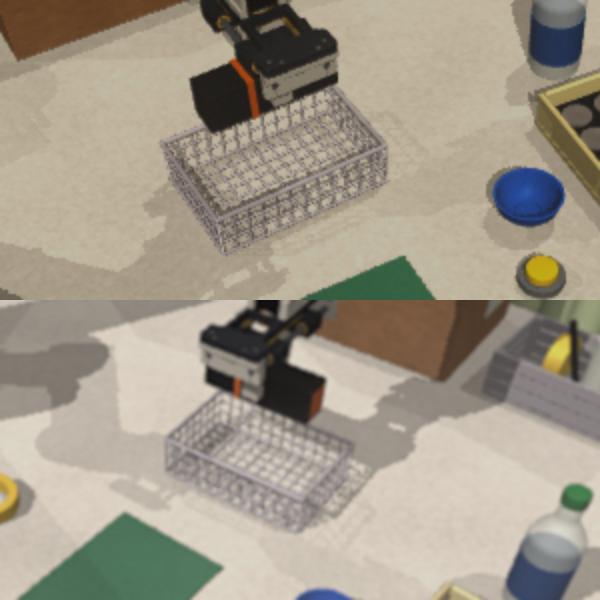

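The strip is held level over the basket, which sits at (0.495, 0.2495) with yaw about 6°. It needs a 4–5 mm shift in +y, then down.

```bash
python3 -m handwheel '[[[-0.022,0,0.06],[0,0,-0.002]],[[-0.022,0,0.2],[0,0,-0.002]],[[-0.022,0,0.34],[0,0,-0.002]],[[-0.022,0,0.48],[0,0,-0.002]],[[-0.022,0,0.56],[0,0,-0.002]]]' 1
python3 -m handwheel '[[[0,0,0.03],[0,0,0]],[[0,0,0.05],[0,0,0]],[[0,0,0.06],[0,0,0]],[[0,0,0.065],[0,0,0]],[[0,0,0.065],[0,0,0]]]' 1
python3 - <<'E'
from h import *
st()
E
```

```text
clock: 9.2
tool_pos: [0.4938, 0.2483, 0.0502]
orientation: [179.7, -0.1, -84.0]
force: [-0.4, -1.2, -2.2]
opening: 0.0396
clock: 9.62
tool_pos: [0.4955, 0.2499, 0.0408]
orientation: [179.9, 0.1, -83.8]
force: [-0.4, -0.0, -2.1]
opening: 0.0403
{'clock': np.float64(9.6167), 'tool_pos': array([0.4955, 0.2499, 0.0408]), 'orientation': array([ 1.799067e+02,  6.330000e-02, -8.383160e+01]), 'force': array([-0.367 , -0.0118, -2.1331]), 'opening': np.float64(0.0403), 'joint_pos': array([ 46.9076,  21.9627, -28.2682,  -0.17  , -39.7986,  49.3914])}
```

```bash
python3 -m handwheel '[[[0,0,0.005],[0,0,0]],[[0,0,0.01],[0,0,0]],[[0,0,0.015],[0,0,0]],[[0,0,0.015],[0,0,0]],[[0,0,0.015],[0,0,0]]]' 1
python3 -m handwheel '[[[0,0,0.003],[0,0,0]],[[0,0,0.003],[0,0,0]]]' 1
python3 - <<'E'
from h import *
st()
E
```

```text
clock: 10.03
tool_pos: [0.4953, 0.2497, 0.0377]
orientation: [179.9, 0.0, -83.8]
force: [-1.5, 0.0, 6.2]
opening: 0.0398
clock: 10.2
tool_pos: [0.4953, 0.2497, 0.0377]
orientation: [179.9, 0.0, -83.8]
force: [-3.7, -0.6, 11.5]
opening: 0.04
{'clock': np.float64(10.2), 'tool_pos': array([0.4953, 0.2497, 0.0377]), 'orientation': array([ 1.798945e+02,  3.310000e-02, -8.378800e+01]), 'force': array([-3.7265, -0.5977, 11.5156]), 'opening': np.float64(0.04), 'joint_pos': array([ 46.9188,  22.2169, -28.4321,  -0.1479, -39.4095,  49.4077])}
```

Seated at the predicted height. Releasing with a partial opening so the fingers stay off the walls, then rising.

```bash
python3 -m handwheel '[[[0,0,-0.003],[0,0,0]],[[0,0,-0.003],[0,0,0]],[[0,0,-0.003],[0,0,0]],[[0,0,-0.003],[0,0,0]],[[0,0,-0.003],[0,0,0]]]' -0.35
python3 -m handwheel '[[[0,0,-0.05],[0,0,0]],[[0,0,-0.15],[0,0,0]],[[0,0,-0.32],[0,0,0]],[[0,0,-0.5],[0,0,0]],[[0,0,-0.6],[0,0,0]]]' -0.35
python3 - <<'E'
from h import *
st(); to([.588,-.015,.16],0,96); to([.688,-.0155,.10],0,2)
E
```

```text
clock: 10.62
tool_pos: [0.4949, 0.2493, 0.0367]
orientation: [179.8, -0.0, -83.8]
force: [0.2, -0.2, 0.2]
opening: 0.0586
clock: 11.03
tool_pos: [0.4965, 0.25, 0.1614]
orientation: [-180.0, 0.1, -83.8]
force: [1.0, 0.6, 0.1]
opening: 0.0587
{'clock': np.float64(11.0333), 'tool_pos': array([0.4965, 0.25  , 0.1614]), 'orientation': array([-1.799524e+02,  1.138000e-01, -8.377810e+01]), 'force': array([0.9907, 0.6165, 0.1374]), 'opening': np.float64(0.0587), 'joint_pos': array([ 46.8774,  13.4188, -21.1616,  -0.0673, -55.3094,  49.3826])}
-> [0.588, -0.015, 0.16] 0 96 ROW [1.367, -0.311, 0.005] [-0.0001, 0.0003, 0.0006] dist 0.28 ang [-0.   0.1  0.2]
-> [0.688, -0.0155, 0.1] 0 2 ROW [1.424, -0.808, 0.305] [0.0002, 0.0004, 0.2617] dist 0.333 ang [ 0.1  0.1 94.2]
```

```bash
python3 -m handwheel '[[[0.17,-0.1,0],[0,0,0]],[[0.35,-0.2,0],[0,0,0]],[[0.53,-0.3,0],[0,0,0]],[[0.71,-0.4,0],[0,0,0]],[[0.89,-0.5,0],[0,0,0]]]' 1
python3 -m handwheel '[[[0.17,-0.1,0.05],[0,0,0]],[[0.35,-0.2,0.15],[0,0,0]],[[0.51,-0.29,0.25],[0,0,0]],[[0.53,-0.305,0.3],[0,0,0]],[[0.53,-0.305,0.3],[0,0,0]]]' 1
python3 - <<'E'
from h import *
s=snap('side','s8'); snap('scene','s9'); st(); to([.6885,-.0155,.05],0,96)
for f in('s8','s9'):
    s=load(f);P=cloud(s);hsv=cv2.cvtColor(s['color'],cv2.COLOR_RGB2HSV).astype(int);H,S,V=[hsv[...,i] for i in range(3)];val=s['z_map']>0
    def rep(n,m):
        q=P[val&m]
        if len(q)>10: print(f,n,len(q),q.mean(0).round(4),np.percentile(q[:,2],[5,50,95]).round(3),[np.round(x) for x in cv2.minAreaRect((q[:,:2]*1000).astype(np.float32))])
    rep('strip',(abs(P[...,0]-.495)<.1)&(abs(P[...,1]-.25)<.06)&(P[...,2]>.042)&(P[...,2]<.058)&(V<60))
    rep('button',(S>150)&(H>20)&(H<32)&(abs(P[...,0]-.688)<.04)&(abs(P[...,1]+.015)<.04))
    rep('green',(S>100)&(H>50)&(H<80)&(P[...,2]>.13)&(P[...,2]<.18)&(P[...,1]<-.2)&(P[...,0]<.55))
    rep('green2',(S>100)&(H>50)&(H<80)&(P[...,2]>.13)&(P[...,2]<.18)&(P[...,1]<-.2)&(P[...,0]>.55))
    rep('dish',(S>150)&(H>105)&(H<125)&(P[...,2]>0)&(P[...,2]<.06)&(abs(P[...,0]-.73)<.1)&(abs(P[...,1]-.08)<.1))
cv2.imwrite('pics/s8c.png',np.vstack([cv2.resize(load(f)['color'][y:y+150,x:x+300,::-1],None,fx=2,fy=2) for f,x,y in (('s8',140,110),('s9',200,130))]))
E
```

```text
clock: 11.45
tool_pos: [0.6147, 0.0816, 0.1576]
orientation: [179.9, 0.0, -83.8]
force: [1.1, 1.0, -0.5]
opening: 0.0315
clock: 11.87
tool_pos: [0.6849, -0.0187, 0.0928]
orientation: [179.5, -0.0, -84.1]
force: [-1.4, 1.5, -0.4]
opening: 0.0015
{'clock': np.float64(11.9667), 'tool_pos': array([ 0.6854, -0.016 ,  0.0961]), 'orientation': array([ 1.797488e+02, -7.900000e-03, -8.387670e+01]), 'force': array([0.5138, 0.7812, 1.0458]), 'opening': np.float64(0.0006), 'joint_pos': array([ 1.48887e+01,  2.82990e+01, -7.78320e+00, -3.76000e-02,
       -5.41673e+01,  8.12567e+01])}
-> [0.6885, -0.0155, 0.05] 0 96 ROW [-0.001, -0.017, 0.231] [0.0007, -0.0, 0.0003] dist 0.046 ang [ 0.3 -0.   0.1]
s8 strip 939 [0.4918 0.244  0.0506] [0.044 0.051 0.055] [array([492., 246.]), array([150.,  48.]), np.float64(7.0)]
s8 button 207 [ 0.6854 -0.0167  0.0207] [0.014 0.021 0.025] [array([688., -14.]), array([41., 34.]), np.float64(60.0)]
s8 green 430 [ 0.4341 -0.3072  0.1544] [0.152 0.155 0.157] [array([ 434., -306.]), array([31., 41.]), np.float64(5.0)]
s8 green2 364 [ 0.6327 -0.3016  0.1543] [0.152 0.154 0.157] [array([ 633., -301.]), array([42., 32.]), np.float64(84.0)]
s8 dish 115 [0.7002 0.0815 0.0184] [0.003 0.014 0.036] [array([698.,  74.]), array([52., 36.]), np.float64(61.0)]
s9 strip 96 [0.4388 0.2338 0.0507] [0.045 0.052 0.054] [array([436., 233.]), array([26., 43.]), np.float64(39.0)]
s9 button 127 [ 0.6928 -0.0158  0.0217] [0.018 0.022 0.025] [array([692., -15.]), array([32., 28.]), np.float64(70.0)]
s9 green 235 [ 0.4354 -0.3057  0.1547] [0.153 0.155 0.157] [array([ 435., -305.]), array([31., 40.]), np.float64(7.0)]
s9 green2 304 [ 0.6336 -0.3003  0.1547] [0.153 0.155 0.156] [array([ 634., -300.]), array([38., 31.]), np.float64(80.0)]
s9 dish 25 [0.6934 0.0833 0.0286] [0.013 0.033 0.036] [array([694.,  82.]), array([47., 13.]), np.float64(74.0)]
```

View pics/s8c.png

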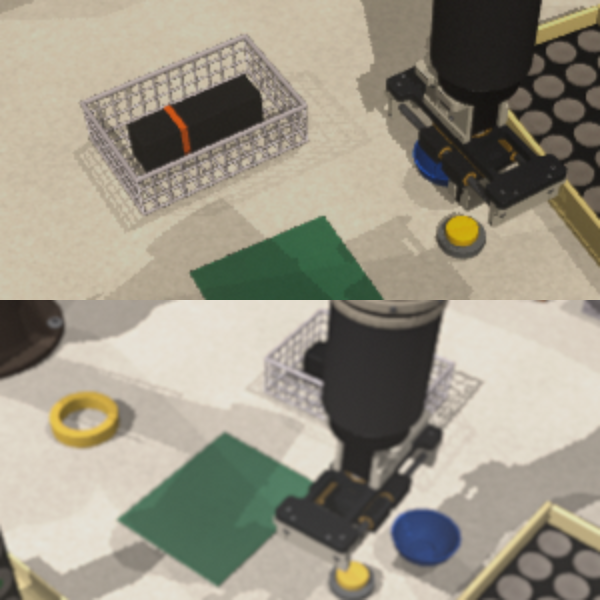

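The strip lies flat in the basket with its top at 0.0506 m and touches no wall. The fingers are over the yellow button, and the good strips have not moved. Pressing the button now.

```bash
python3 -m handwheel '[[[0,-0.017,0.1],[0,0,0]],[[0,-0.017,0.18],[0,0,0]],[[0,-0.017,0.231],[0,0,0]],[[0,-0.017,0.231],[0,0,0]],[[0,-0.017,0.231],[0,0,0]]]' 1
python3 -m handwheel '[[[0,0,0.012],[0,0,0]],[[0,0,0.024],[0,0,0]],[[0,0,0.036],[0,0,0]],[[0,0,0.036],[0,0,0]],[[0,0,0.036],[0,0,0]]]' 1
python3 -m handwheel '[[[0,0,0.008],[0,0,0]],[[0,0,0.016],[0,0,0]],[[0,0,0.016],[0,0,0]],[[0,0,0.016],[0,0,0]]]' 1
```

```text
clock: 12.38
tool_pos: [0.6889, -0.0143, 0.051]
orientation: [179.8, -0.0, -83.7]
force: [-0.3, 0.5, 0.2]
opening: 0.0005
clock: 12.8
tool_pos: [0.6889, -0.0154, 0.043]
orientation: [179.8, 0.0, -83.8]
force: [0.6, 0.3, -0.1]
opening: 0.0007
clock: 13.13
tool_pos: [0.6892, -0.0154, 0.0399]
orientation: [179.9, -0.0, -83.8]
force: [0.8, 0.6, 1.7]
opening: 0.0005
```

```bash
python3 -m handwheel '[[[0,0,0.006],[0,0,0]],[[0,0,0.012],[0,0,0]],[[0,0,0.012],[0,0,0]],[[0,0,0.012],[0,0,0]]]' 1
python3 -m handwheel '[[[0,0,0.004],[0,0,0]],[[0,0,0.008],[0,0,0]],[[0,0,0.008],[0,0,0]],[[0,0,0.008],[0,0,0]]]' 1
```

```text
clock: 13.47
tool_pos: [0.6892, -0.0153, 0.0375]
orientation: [179.9, -0.0, -83.8]
force: [1.1, -1.2, 2.3]
opening: 0.0005
clock: 13.8
tool_pos: [0.6892, -0.0153, 0.0359]
orientation: [179.9, 0.0, -83.8]
force: [1.4, -0.6, 2.9]
opening: 0.0001
```

```bash
python3 -m handwheel '[[[0,0,0.004],[0,0,0]],[[0,0,0.008],[0,0,0]],[[0,0,0.008],[0,0,0]],[[0,0,0.008],[0,0,0]]]' 1
python3 -m handwheel '[[[0,0,0.005],[0,0,0]],[[0,0,0.01],[0,0,0]],[[0,0,0.01],[0,0,0]],[[0,0,0.01],[0,0,0]]]' 1
```

```text
clock: 14.13
tool_pos: [0.6893, -0.0153, 0.0351]
orientation: [179.9, -0.0, -83.8]
force: [-1.0, 0.3, 8.9]
opening: 0.0008
clock: 14.47
tool_pos: [0.6893, -0.0153, 0.0348]
orientation: [179.9, -0.0, -83.8]
force: [-6.1, -0.1, 20.0]
opening: 0.0007
```

It bottomed out: about 6 mm of travel, with the force rising sharply at the stop. Retracting and checking.

```bash
python3 -m handwheel '[[[0,0,-0.1],[0,0,0]],[[0,0,-0.3],[0,0,0]],[[0,0,-0.5],[0,0,0]],[[0,0,-0.7],[0,0,0]],[[0,0,-0.7],[0,0,0]]]' 1
python3 - <<'E'
from h import *
s=snap('side','s10'); snap('scene','s11'); st()
cv2.imwrite('pics/s10v.png',s['color'][:,:,::-1])
for f in('s10','s11'):
    s=load(f);P=cloud(s);hsv=cv2.cvtColor(s['color'],cv2.COLOR_RGB2HSV).astype(int);H,S,V=[hsv[...,i] for i in range(3)];val=s['z_map']>0
    for n,m in(('strip',(abs(P[...,0]-.495)<.1)&(abs(P[...,1]-.25)<.06)&(P[...,2]>.042)&(P[...,2]<.058)&(V<60)),('button',(S>150)&(H>20)&(H<32)&(abs(P[...,0]-.688)<.04)&(abs(P[...,1]+.015)<.04)),('dish',(S>150)&(H>105)&(H<125)&(P[...,2]>0)&(P[...,2]<.06)&(abs(P[...,0]-.73)<.1)&(abs(P[...,1]-.08)<.1))):
        q=P[val&m]; print(f,n,len(q),q.mean(0).round(4) if len(q) else '')
E
```

```text
clock: 14.88
tool_pos: [0.693, -0.015, 0.1811]
orientation: [-179.5, -0.0, -83.7]
force: [0.7, 0.2, 1.7]
opening: 0.0005
{'clock': np.float64(14.9833), 'tool_pos': array([ 0.6897, -0.0149,  0.174 ]), 'orientation': array([-1.799978e+02,  6.500000e-02, -8.382870e+01]), 'force': array([-0.35  ,  0.1369, -0.3782]), 'opening': np.float64(0.0005), 'joint_pos': array([ 1.48698e+01,  2.46274e+01, -2.61830e+00, -7.19000e-02,
       -6.27423e+01,  8.13344e+01])}
s10 strip 933 [0.4922 0.2442 0.0507]
s10 button 205 [ 0.6855 -0.0164  0.0203]
s10 dish 720 [0.7259 0.0851 0.0202]
s11 strip 169 [0.4511 0.2363 0.0506]
s11 button 144 [ 0.6906 -0.0153  0.0218]
s11 dish 413 [0.7198 0.0934 0.017 ]
```

View pics/s10v.png

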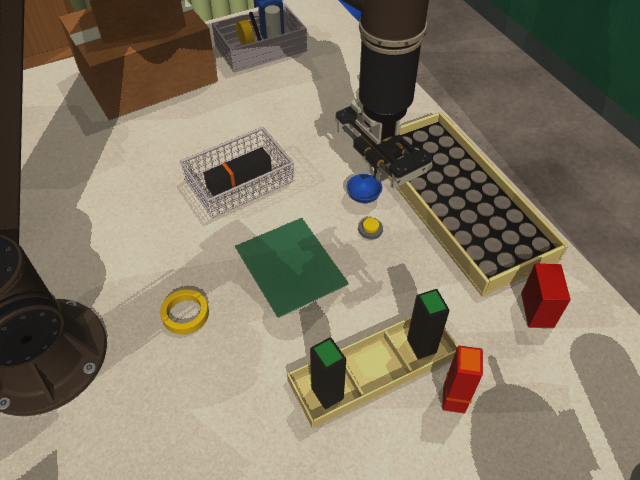

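The final view shows the strip flat in the basket at (238,172) and both good strips standing at (327,372) and (428,324). The dish at (364,187) is unmoved and the button at (370,226) is back up. Handing in.

```bash
python3 -c "
from plant import *
print(close_job())"
```

```text
the job is handed in; nothing more can be done
None
```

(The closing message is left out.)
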